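# Load the embroidery thread tray in needle order

### The arm

A 6-joint arm with a two-finger parallel gripper is mounted at the origin on a cart in front of the work surface, level with it; the furniture and walls round the work are solid. World frame = base frame: x ahead of the robot, y to its left, z up, the work surface at z = 0. Lengths are in mm, angles in rad, forces in N, time in s.
With the tool pointing down it reaches from about 250 to 800 mm from the base axis. Payload 8.5 kg.
Tool frame: the origin (TCP) lies on the centre line of the jaws, within the pads' length; the fingertips stand 14 mm ahead of it and the grasp point (between the pads) lies 5 mm behind it (robot.tip_extent is the distance from the TCP to the fingertips, in mm); z points along the fingers, y is the line along which they close (so a half turn about z gives the same grasp; the last joint's range is limited). The gripper opens to 85 mm and grips with 20 to 120 N. Pads are 22 mm wide; open, the fingers measure 114 mm over their backs; the gripper's body (76 mm by 85 mm) begins 54 mm behind the grasp point. The pads swing forward as they close: fully open they stand 13 mm farther back than shut.
Start: joints at [-1.219, 0.238, -0.013, 1.319, 0, 1.571], TCP at [180.892, -492.806, 245.276] pointing down, gripper open.
Joint ranges: [-2.66, 2.66], [-1.03, 1.9], [-1.14, 1.46], [-1.82, 2.27], [-1.45, 1.34], [-3.14, 3.14]. Speed limits (rad/s): [2.22, 2.22, 2.79, 3.14, 3.14, 3.14].

### API

Orientations are given as a 3x3 rotation matrix whose columns are the frame's x, y, z axes.
In Python, from workcell import robot gives the robot as it stands. Calls block until the motion is done:
- robot.move_to(position, orientation): joint-space move of the TCP to a pose.
- robot.move_straight(position, attitude=None, rate=150, guard=None): straight line of the TCP; attitude=None keeps the orientation; rate is the mean speed in mm/s. With guard (N) it stops when the force on the tool has changed by that much, and returns True; else False.
- robot.move_joints(angles): joint-space move.
- robot.grip(opening): opening from 0.0 (shut) to 1.0 (fully open); the grip force is fixed at half the most; returns when the fingers have stopped.
- robot.hold(seconds).
- robot.inverse_kinematics(position, orientation): joint angles nearest the present ones, or None.
- robot.observe(): the state.
- robot.grab_frame(name): name is "side" or "top"; returns a dict with "frame" (480x640x3 uint8, red, green, blue), "fx", "fy", "cx", "cy" (pixels), "k1" (the pictures are not rectified: a ray, as slopes to the right and down, at radius r is drawn at 1 + k1 r^2 times it, then the intrinsics apply), "R" (3x3) and "t" (3): a world point X has camera coordinates R X + t. Camera axes: x right, y down, z forward; pixel columns grow to the right and rows downward; lengths in mm; the calibration is good to about 2 mm. A picture is of the moment at which its call begins. There is no depth.
A pose or a line that the arm cannot do raises robot.PlanningError and nothing moves.
- robot.sign_off(): hands the job in; it is judged then, once.
The state is a dict: "time": time; "q": joint angles; "joint_velocities": joint speeds; "joint_torque": joint torques, N m; "position": TCP position; "ee_rot": TCP orientation; "wrist_force": force on the tool from outside, world axes, zero at the start; "torque": the same for the moment, N m; "gripper_width": opening from 0.0 (shut) to 1.0 (fully open); "grip_force": force on a finger pad.
Only numpy, scipy, OpenCV 4.12 (cv2) and the standard library are available. Lean on these libraries where they do the work, as an engineer would, in place of code of your own. Each camera call takes 0.05 s, during which the arm holds its last target. There are 200 camera calls.

### The job

The threads for the next embroidery sample stand on the wooden rack in needle order from left to right, but the machine counts its needles from the right. Move all four onto the pins of the steel thread tray in the reverse order: as you face the table, the leftmost on the rack goes on the rightmost pin, the next one on the pin beside it, and so on to the rightmost on the rack, which goes on the leftmost pin. Leave each one down over its pin, right way up and standing flat on its felt.

Things in the scene. Friction and masses are not known exactly. Their poses are not given: they have to be found in the camera images.
- tall_cone: Tall slim cone of thread on a white plastic core, 92 mm high, 50 mm across the foot, tapering evenly to 29 mm at the top; 90 g. Same ecru thread as the others. Origin: centre of the underside, z up, any yaw. 24 mm bore right through. At the start it stands on its saucer, the dowel up its bore; it lifts off freely.
- squat_cone: Squat cone of thread on a black plastic core whose narrow nose stands out on top; 64 mm high, 54 mm across the foot, tapering to 40 mm at the top; 80 g. Same ecru thread as the others. Origin: centre of the underside, z up, any yaw. 24 mm bore right through. At the start it stands on its saucer, the dowel up its bore; it lifts off freely.
- straight_tube: Straight cylinder of thread on a cardboard tube, 78 mm high, 39 mm across; 85 g. Same ecru thread as the others. Origin: centre of the underside, z up, any yaw. 24 mm bore right through. At the start it stands on its saucer, the dowel up its bore; it lifts off freely.
- flanged_spool: Straight spool with pale wooden flanges at both ends, 62 mm high, 45 mm across the flanges; 70 g. Same ecru thread as the others. Origin: centre of the underside, z up, any yaw. 24 mm bore right through. At the start it stands on its saucer, the dowel up its bore; it lifts off freely.
- thread_rack: Wooden thread rack, fixed on one of the two tables: board 78 x 262 mm, top 18 mm above the table. It carries four saucers in a row along its y axis, at y = +96, +32, -32, -96 mm (x = 0). Origin: underside, below the middle of the row. x points away from the robot, y to the left as seen from it (turned by up to 0.22 rad). A fixed blue cabinet 165 mm high stands between rack and tray.
- thread_tray: Grey steel thread tray, fixed, on the other table: 90 x 262 mm, four bare pins at y = +96, +32, -32, -96 mm (x = 0). Pins 7 mm thick, tips 55 mm above the origin; round each a dark felt 48 mm across, top (the seat) 13 mm above the origin. Origin: underside, below the row's middle; axes as the rack's. Folded mast 39 mm behind the pins, up to 24 mm high.
- saucer_tall_cone: The turned dark-wood saucer on which the tall cone stands at the start, fixed on the rack; it marks that place in the row. 58 mm across, 5 mm high (its top is the seat), with a dowel 7 mm thick that rises 42 mm above the seat. All four are alike. Origin: centre of its underside, on the board's top.
- saucer_squat_cone: The turned dark-wood saucer on which the squat cone stands at the start, fixed on the rack; it marks that place in the row. 58 mm across, 5 mm high (its top is the seat), with a dowel 7 mm thick that rises 42 mm above the seat. All four are alike. Origin: centre of its underside, on the board's top.
- saucer_straight_tube: The turned dark-wood saucer on which the straight tube stands at the start, fixed on the rack; it marks that place in the row. 58 mm across, 5 mm high (its top is the seat), with a dowel 7 mm thick that rises 42 mm above the seat. All four are alike. Origin: centre of its underside, on the board's top.
- saucer_flanged_spool: The turned dark-wood saucer on which the flanged spool stands at the start, fixed on the rack; it marks that place in the row. 58 mm across, 5 mm high (its top is the seat), with a dowel 7 mm thick that rises 42 mm above the seat. All four are alike. Origin: centre of its underside, on the board's top.

How it is judged:
By the outcome, as a careful person would: the job done as asked, in the order asked, and still so for the second after the job is handed in, with the robot touching nothing.
It also fails if it takes over 122 s, if anything falls off the work surface, if the arm or the gripper's body presses on something with over 40 N, if the wrist force passes 120 N, or if a joint passes its speed limit or range.

## Working session

There is one attempt and no reset: what is moved stays moved. The work goes in short steps, each a Python script; the robot and the scene stay as the last script left them, time stands still between calls to the robot, and variables do not carry over. Pictures are saved under pics/ and viewed, at most 14 in all, crops included, and the job is handed in when it is done.

```bash
mkdir -p pics; ls; python3 - <<'E'
from workcell import robot
import cv2,numpy as np
for n in("side","top"):
    f=robot.grab_frame(n); cv2.imwrite(f"pics/{n}0.png",f["frame"][:,:,::-1])
    print(n,f["fx"],f["fy"],f["cx"],f["cy"],f["k1"],np.round(f["R"],3).tolist(),np.round(f["t"],1), np.round(-np.array(f["R"]).T@f["t"]))
o=robot.observe();print(o["time"],o["gripper_width"],o["ee_rot"])
E
```

```text
pics
side 464.22716768396225 464.22716768396225 320.7900987309138 234.73073921637922 -0.10768157926112164 [[0.817, -0.575, 0.023], [-0.22, -0.349, -0.911], [0.532, 0.739, -0.412]] [-410.   144.  1054.3] [-194. -965.  575.]
top 484.03208246821936 484.03208246821936 317.985435023242 243.1767127826377 -0.11011514748776376 [[0.004, -1.0, 0.024], [-0.997, -0.006, -0.083], [0.083, -0.024, -0.996]] [ -25.6  465.6 1238.3] [ 361.    7. 1273.]
0.1 1.0014004967665684 [[ 9.38749464e-01  3.44600098e-01 -4.65528857e-04]
 [ 3.44600411e-01 -9.38748687e-01  1.20761077e-03]
 [-2.08718155e-05 -1.29406540e-03 -9.99999162e-01]]
```

View pics/side0.png

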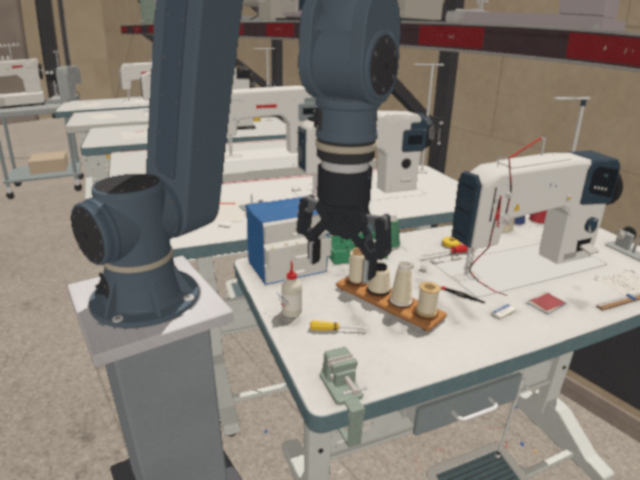

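View pics/top0.png

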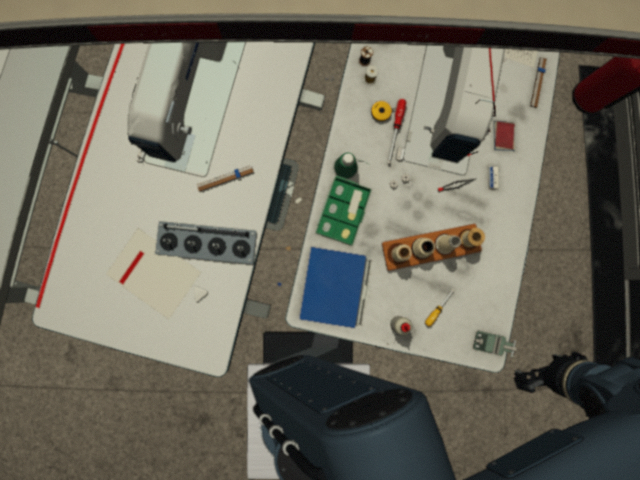

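```bash
python3 - <<'E'
import cv2,numpy as np
t=cv2.imread("pics/top0.png");s=cv2.imread("pics/side0.png")
z=lambda im,x,y,w,h,k:cv2.resize(im[y:y+h,x:x+w],None,fx=k,fy=k,interpolation=cv2.INTER_CUBIC)
a=z(t,370,205,130,75,6); b=z(t,145,210,130,65,6)[:,:780]; 
cv2.imwrite("pics/c1.png",cv2.resize(np.vstack([a[:300],]),None,fx=1,fy=1) if 0 else np.vstack([z(t,370,215,130,60,6)[:340],z(t,145,212,130,60,6)[:]])[:600] if 0 else np.vstack([z(t,370,218,130,56,5),z(t,145,216,130,56,5)]))
cv2.imwrite("pics/c2.png",z(s,330,230,130,100,6))
E
```

```text
(no output)
```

View pics/c1.png

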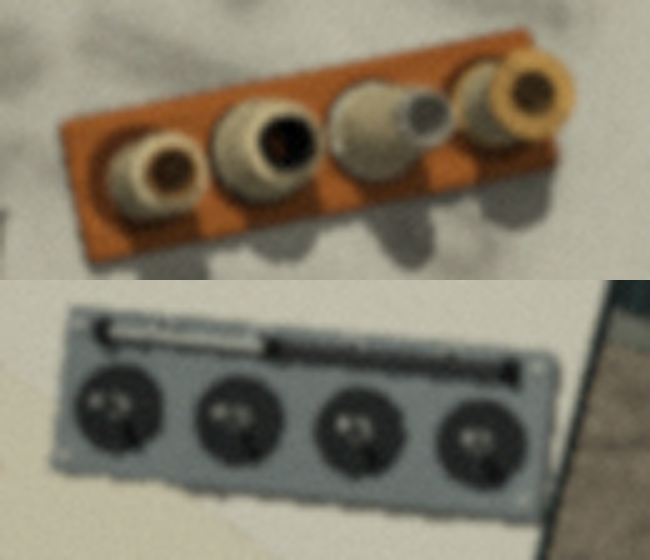

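View pics/c2.png

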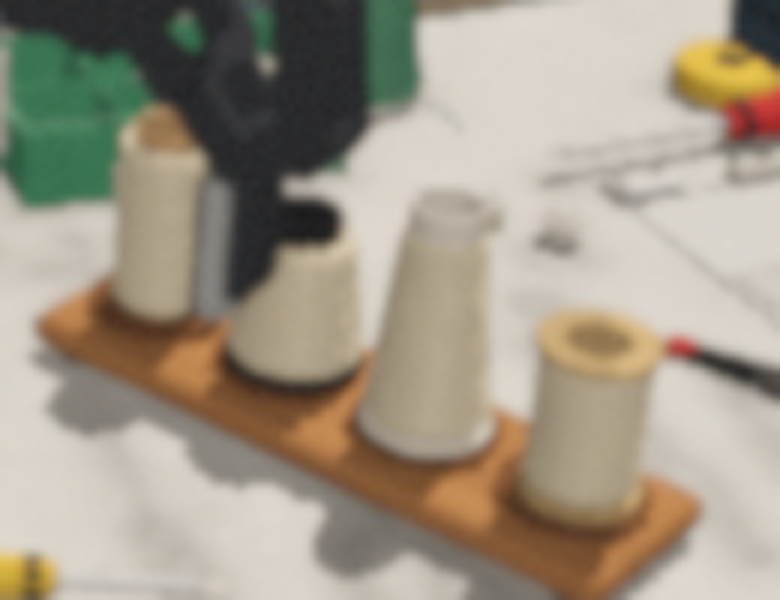

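```bash
cat > h.py <<'E'
import cv2,numpy as np
from workcell import robot
def proj(f,P):
    K=np.array([[f["fx"],0,f["cx"]],[0,f["fy"],f["cy"]],[0,0,1]])
    return cv2.projectPoints(np.array(P,float),cv2.Rodrigues(np.array(f["R"]))[0],np.array(f["t"],float),K,np.array([f["k1"],0,0,0,0]))[0][:,0]
def place(p,L):
    c,s=np.cos(p[3]),np.sin(p[3]); L=np.array(L,float)
    return np.c_[p[0]+c*L[:,0]-s*L[:,1],p[1]+s*L[:,0]+c*L[:,1],p[2]+L[:,2]]
E
python3 - <<'E'
from h import *
from scipy.optimize import least_squares
f=robot.grab_frame("top"); g=robot.grab_frame("side")
C=lambda a,ox,oy:np.array(a)/5+[ox,oy]-0.4
rL=[[39,131,18],[39,-131,18],[-39,-131,18],[-39,131,18],[0,96,101],[0,32,87],[0,-32,115],[0,-96,85]]
rp=C([(62,122),(527,30),(557,160),(95,265),(173,170),(289,141),(430,115),(532,93)],370,218)
tL=[[45,131,6],[45,-131,6],[-45,-131,6],[-45,131,6],[0,96,13],[0,32,13],[0,-32,13],[0,-96,13]]
tp=C(np.array([(72,312),(556,355),(540,522),(55,470),(119,408),(239,421),(360,434),(481,444)])-[0,280],145,216)
for L,p,y0 in((rL,rp,-230),(tL,tp,270)):
    for fixz in(0,1):
        r=lambda q:(proj(f,place([q[0],q[1],0 if fixz else q[2],q[3]],L))-p).ravel()
        s=least_squares(r,[360,y0,0,0],x_scale=[100,100,100,.1]); print(np.round(s.x,3),np.round(s.fun,1).tolist())
    if y0<0: sx=s.x.copy(); sx[2]=0; print(np.round((proj(g,place(sx,rL))-[330,230])*6))
E
```

```text
[ 4.62028e+02 -3.31742e+02 -2.55740e+01  2.11000e-01] [0.3, -0.2, 0.4, -1.3, 0.9, 0.7, -0.0, -0.2, 0.2, -0.2, 0.2, 0.8, -0.7, -0.1, -1.1, 0.3]
[ 4.59977e+02 -3.24825e+02  0.00000e+00  2.12000e-01] [-0.8, -0.2, 1.2, -1.8, 1.8, 0.8, -1.0, 0.4, -0.5, -0.1, -0.0, 0.8, -0.3, -0.2, -0.2, 0.1]
[[146. 245.]
 [707. 490.]
 [595. 582.]
 [ 22. 311.]
 [164. 121.]
 [295. 209.]
 [446. 199.]
 [591. 336.]]
[ 4.64640e+02  2.76627e+02 -1.72660e+01 -9.00000e-02] [0.1, 0.5, -0.0, 1.2, -0.4, 1.4, -0.6, 2.2, 0.7, -1.1, 0.4, -1.3, 0.0, -1.6, -0.2, -1.3]
[ 4.63262e+02  2.73021e+02  0.00000e+00 -9.00000e-02] [-0.5, 0.2, 0.7, 1.0, 0.3, 1.7, -1.2, 2.4, 0.2, -1.1, 0.2, -1.4, 0.2, -1.6, 0.3, -1.3]
```

```bash
cat >> h.py <<'E'
from scipy.optimize import least_squares
def rot(a):  # tool down, jaws closing along world angle a
    y=np.array([np.cos(a),np.sin(a),0]); z=np.array([0,0,-1.]); return np.c_[np.cross(y,z),y,z]
E
python3 - <<'E'
from h import *
f=robot.grab_frame("top"); im=cv2.cvtColor(f["frame"],cv2.COLOR_RGB2GRAY)
tp=np.array([(119,128),(239,141),(360,154),(481,164)])/5+[145,216]
q=[]
for u,v in tp:
    w=im[int(v)-10:int(v)+11,int(u)-10:int(u)+11]; yy,xx=np.mgrid[-10:11,-10:11]
    m=(np.hypot(xx,yy)<10.5)&(w<65); q.append((int(u)+xx[m].mean(),int(v)+yy[m].mean())); print(np.round(q[-1],1),m.sum(),round(u,1),round(v,1))
q=np.array(q); L=[[0,y,13] for y in(96,32,-32,-96)]
for fz in(0,1):
    s=least_squares(lambda p:(proj(f,place([p[0],p[1],0 if fz else p[2],p[3]],L))-q).ravel(),[460,273,0,-.09],x_scale=[100,100,100,.1]);print(np.round(s.x,3),np.round(s.fun,1))
for nm,P,a in(("rack",[460,-325,0,.212],.212),("tray",[460,273,0,-.09],-.09)):
  for y in(96,-96):
    X=place(P,[[0,y,280]])[0]
    for k in(0,np.pi,np.pi/2,-np.pi/2): 
        r=[robot.inverse_kinematics(X-[0,0,d],rot(a+k)) for d in(0,230)]
        print(nm,y,round(k,2),[None if i is None else np.round(i,2).tolist() for i in r])
E
```

```text
[168.4 241.4] 234 168.8 241.6
[192.6 243.9] 228 192.8 244.2
[216.6 246.3] 229 217.0 246.8
[241.  248.6] 225 241.2 248.8
[ 4.59389e+02  2.72912e+02  1.42000e+00 -9.20000e-02] [ 0.1  0.1 -0.1 -0.   0.1 -0.1  0.   0.1]
[ 4.59499e+02  2.73211e+02  5.42424e+02 -9.20000e-02] [ 0.1  0.1 -0.1 -0.   0.  -0.1 -0.   0.1]
rack 96 0 [[-0.48, 0.18, -0.0, 1.39, 0.0, 0.87], [-0.48, 0.34, -0.41, 0.82, 0.0, 0.87]]
rack 96 3.14 [[-0.48, 0.18, -0.0, 1.39, 0.0, -2.27], [-0.48, 0.34, -0.41, 0.82, 0.0, -2.27]]
rack 96 1.57 [[-0.48, 0.18, -0.0, 1.39, 0.0, -0.7], [-0.48, 0.34, -0.41, 0.82, 0.0, -0.7]]
rack 96 -1.57 [[-0.48, 0.18, -0.0, 1.39, 0.0, 2.45], [-0.48, 0.34, -0.41, 0.82, 0.0, 2.45]]
rack -96 0 [[-0.72, 0.43, 0.36, 1.5, 0.0, 0.64], [-0.72, 0.54, -0.06, 0.97, 0.0, 0.64]]
rack -96 3.14 [[-0.72, 0.43, 0.36, 1.5, 0.0, -2.5], [-0.72, 0.54, -0.06, 0.97, 0.0, -2.5]]
rack -96 1.57 [[-0.72, 0.43, 0.36, 1.5, 0.0, -0.93], [-0.72, 0.54, -0.06, 0.97, 0.0, -0.93]]
rack -96 -1.57 [[-0.72, 0.43, 0.36, 1.5, 0.0, 2.21], [-0.72, 0.54, -0.06, 0.97, 0.0, 2.21]]
tray 96 0 [[0.67, 0.36, 0.24, 1.46, 0.0, 2.33], [0.67, 0.48, -0.17, 0.92, 0.0, 2.33]]
tray 96 3.14 [[0.67, 0.36, 0.24, 1.46, 0.0, -0.81], [0.67, 0.48, -0.17, 0.92, 0.0, -0.81]]
tray 96 1.57 [[0.67, 0.36, 0.24, 1.46, 0.0, 0.76], [0.67, 0.48, -0.17, 0.92, 0.0, 0.76]]
tray 96 -1.57 [[0.67, 0.36, 0.24, 1.46, 0.0, -2.39], [0.67, 0.48, -0.17, 0.92, 0.0, -2.39]]
tray -96 0 [[0.37, 0.16, -0.03, 1.38, 0.0, 2.04], [0.37, 0.32, -0.44, 0.81, 0.0, 2.04]]
tray -96 3.14 [[0.37, 0.16, -0.03, 1.38, 0.0, -1.11], [0.37, 0.32, -0.44, 0.81, 0.0, -1.11]]
tray -96 1.57 [[0.37, 0.16, -0.03, 1.38, 0.0, 0.46], [0.37, 0.32, -0.44, 0.81, 0.0, 0.46]]
tray -96 -1.57 [[0.37, 0.16, -0.03, 1.38, 0.0, -2.68], [0.37, 0.32, -0.44, 0.81, 0.0, -2.68]]
```

```bash
cat >> h.py <<'E'
RACK=[460,-325,0,.212]; TRAY=[459.4,273,0,-.092]; ZT=290
def pick(y,h):
    X=place(RACK,[[0,y,23+h-5]])[0]; R=rot(RACK[3])
    robot.grip(1.0); robot.move_to([X[0],X[1],max(ZT-80,X[2]+110)],R)
    robot.move_straight(X,rate=120); robot.grip(0.0)
    o=robot.observe(); print("grip",round(o["gripper_width"],3),round(o["grip_force"],1))
    robot.move_straight([X[0],X[1],ZT],rate=150)
    o=robot.observe(); print("lift",round(o["gripper_width"],3),round(o["grip_force"],1),np.round(o["wrist_force"],1),round(o["time"],1))
def shot(n):
    for c in("side","top"): cv2.imwrite(f"pics/{c}{n}.png",robot.grab_frame(c)["frame"][:,:,::-1])
E
python3 - <<'E'
from h import *
pick(-96,30)
shot(1)
s=cv2.imread("pics/side1.png")[100:360,300:500];t=cv2.imread("pics/top1.png")[180:310,370:520]
cv2.imwrite("pics/c3.png",np.hstack([cv2.resize(s,(460,598)),cv2.resize(t,(340,598))]))
E
```

```text
grip 0.508 61.1
lift 0.51 60.8 [ 0.2 -0.2 -0.4] 5.4
```

View pics/c3.png

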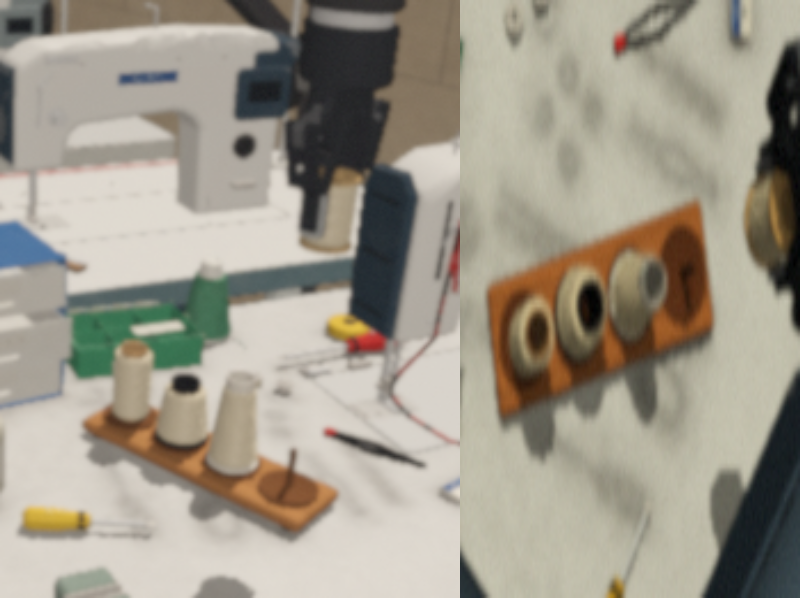

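```bash
python3 - <<'E'
from h import *
p=robot.observe()["position"]; g=robot.grab_frame("side");t=robot.grab_frame("top")
off=lambda P:[p[0],p[1],p[2]-25+P]
# foot outline edges / top ring
print(np.round((proj(g,[off(0),off(62)])-[300,100])*2.3), np.round((proj(t,[off(0),off(62)])-[370,180])*[340/150,598/130]))
for k in(22.5,-22.5):
    v=np.array(g["R"])[0]*k; print(np.round((proj(g,[np.array(off(0))+v])-[300,100])*2.3))
E
```

```text
[[321. 243.]
 [330. 172.]] [[305. 222.]
 [332. 206.]]
[[347. 243.]]
[[294. 243.]]
```

```bash
cat >> h.py <<'E'
def put(y,h,k=0,dx=0,dy=0):
    X=place(TRAY,[[dx,y+dy,13+h-5]])[0]; R=rot(TRAY[3]+k)
    robot.move_straight([X[0],X[1],ZT],R,rate=250)
    robot.move_straight([X[0],X[1],X[2]+58],rate=150)
    hit=robot.move_straight([X[0],X[1],X[2]+12],rate=80,guard=6)
    if not hit: hit=robot.move_straight([X[0],X[1],X[2]-14],rate=30,guard=6)
    o=robot.observe(); dz=o["position"][2]-X[2]
    print("landed",hit,round(dz,1),np.round(o["wrist_force"],1),round(o["gripper_width"],3))
    return X,hit and dz<9,o["gripper_width"]
def release(X,w,d=0.16):
    robot.grip(w+d); p=robot.observe()["position"]
    robot.move_straight([X[0],X[1],p[2]+75],rate=120)
    robot.move_straight([X[0],X[1],ZT-30],rate=200)
    print("t",robot.observe()["time"])
E
python3 - <<'E'
from h import *
X,ok,w=put(96,30,np.pi/2)
shot(2)
if ok: release(X,w); shot(3)
t=cv2.imread("pics/top2.png")[190:290,140:260]; u=cv2.imread("pics/top3.png" if ok else "pics/side2.png")[190:290,140:260]
cv2.imwrite("pics/c4.png",np.hstack([cv2.resize(i,(400,333)) for i in(t,u)]))
E
```

```text
landed True 0.6 [-1.3 -1.   7. ] 0.508
t 13.6083
```

View pics/c4.png

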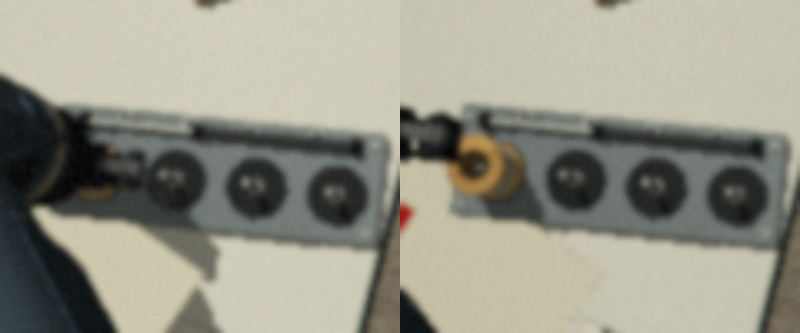

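```bash
sed -i 's/robot.grip(1.0); robot.move_to(\[X\[0\],X\[1\],max(ZT-80,X\[2\]+110)\],R)/robot.grip(1.0); robot.move_straight([X[0],X[1],ZT-30],R,rate=280)/' h.py
python3 - <<'E'
from h import *
pick(-32,55); shot(4)
X,ok,w=put(32,55)
if ok: release(X,w); shot(5)
t=cv2.imread("pics/side4.png")[100:360,300:500]; u=cv2.imread("pics/top5.png" if ok else "pics/top4.png")[190:290,140:260]
cv2.imwrite("pics/c5.png",np.hstack([cv2.resize(t,(400,520)),cv2.resize(u,(400,520))]))
E
```

```text
grip 0.442 59.3
lift 0.445 59.8 [-0.4  0.4 -1. ] 20.7
landed True 0.8 [-0.3 -0.5  7. ] 0.441
t 27.8917
```

View pics/c5.png

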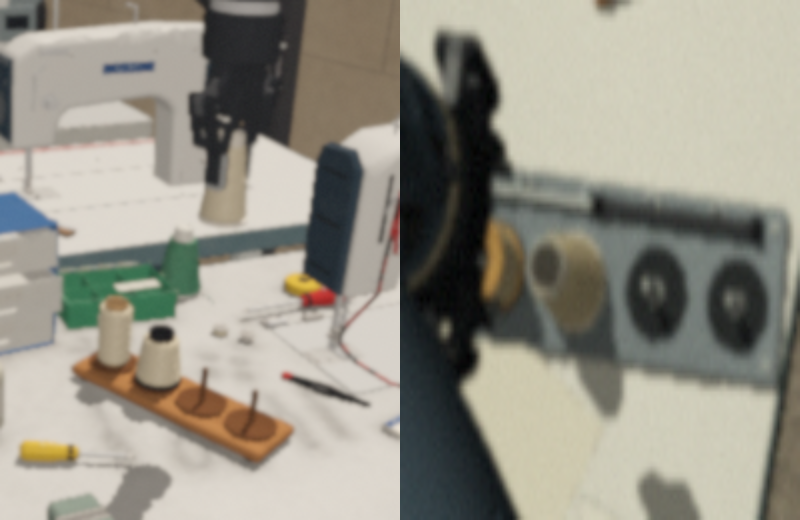

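```bash
python3 - <<'E'
from h import *
ok=True
for ys,h,yt in((32,42,-32),(96,45,-96)):
    pick(ys,h); X,ok,w=put(yt,h)
    if not ok: break
    release(X,w)
if ok: robot.move_straight([400,-60,ZT],rate=250)
shot(6)
u=cv2.imread("pics/top6.png")[190:290,140:260]
s=cv2.imread("pics/side6.png")
cv2.imwrite("pics/c6.png",np.hstack([cv2.resize(u,(600,500),interpolation=cv2.INTER_CUBIC)]))
print(robot.observe()["time"])
E
```

```text
grip 0.522 59.9
lift 0.516 60.7 [-0.1 -0.2 -0.9] 34.7
landed True 1.0 [-0.3 -1.   5.3] 0.522
t 41.475
grip 0.442 59.9
lift 0.44 60.1 [-1.1  0.4 -1.3] 47.7
landed True 0.4 [-1.8 -1.1  8.8] 0.441
t 53.9
55.125
```

View pics/c6.png

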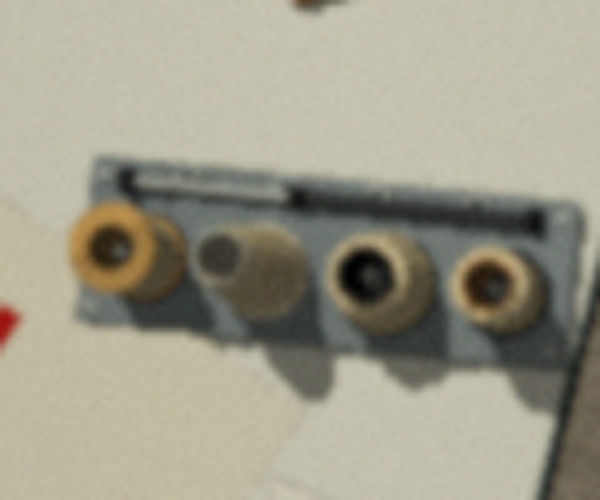

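All four stand upright on their pins in the reverse order: flanged spool at crop (115,250), tall cone (260,265), squat cone (378,280) and straight tube (498,288). Each landed within 1 mm of the expected seat height.

```bash
python3 -c "
from workcell import robot
print(robot.sign_off())"
```

```text
the job is handed in; nothing more can be done
None
```

All four threads are on the tray pins in reverse order (left to right: flanged spool, tall cone, squat cone, straight tube), upright and seated in the last picture, and the job was handed in at about 55 s of the 122 s allowed.

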